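Hover the tank deck over its glued hull

ROBOT

A 6-joint arm with a two-finger parallel gripper is mounted at the origin on the work surface. World frame = base frame: x ahead of the robot, y to its left, z up, the work surface at z = 0. Lengths are in m, angles in rad, forces in N, time in s.
With the tool pointing down it reaches from about 0.25 to 0.725 m from the base axis. Payload 4 kg.
Tool frame: the origin (TCP) lies midway between the tips of the shut fingers; the grasp point (between the pads) lies arm.grip_point_offset behind it (arm.grip_point_offset is the distance from the TCP to the grasp point, in m); z points along the fingers, y is the line along which they close (so a half turn about z gives the same grasp; the last joint's range is limited). The gripper opens to 85 mm and grips with 20 to 120 N. Pads are 22 mm wide; open, the fingers measure 114 mm over their backs; the gripper's body (76 mm by 85 mm) begins 54 mm behind the grasp point. The pads swing forward as they close: fully open they stand 13 mm farther back than shut.
Start: joints at [1.289, 0.241, 0.005, 1.335, 0, 1.571], TCP at [0.139, 0.48, 0.231] pointing down, gripper open.
Joint ranges: [-2.72, 2.72], [-1.05, 1.87], [-1.09, 1.28], [-1.99, 2.15], [-1.42, 1.44], [-3.14, 3.14]. Speed limits (rad/s): [2.79, 2.79, 3.14, 3.14, 3.14, 3.14].

INTERFACE

Orientations are given as a 3x3 rotation matrix whose columns are the frame's x, y, z axes.
In Python, from bench import arm, viewer gives the robot as it stands.
- The arm moves only by the shell command python3 -m pendant 'ROWS'. ROWS is text: rows parted by semicolons, each of 7 numbers parted by spaces: the shift along the tool's x, y, z in m, then the turn, a rotation vector about the tool's x, y, z in degrees, then the closure, from 0 (fully open) to 1 (shut). In form: x y z ax ay az jaw; .... A call has 1 to 5 rows; each row is the pose to reach, as a shift and turn from the pose commanded when the call began, along the tool's axes at that moment; what a row does not reach only later rows make up. A row lasts 1/12 s, in which the tool goes at most 41.7 mm and 7.16 degrees, less where a joint would pass 70% of its speed; a pose out of reach is approached as far as the arm can. A call with a gripper value outside its range is refused whole. The fingers move at their own pace and stop on an object; the grip force is fixed at half the most. Time passes only in rows, so rows that repeat a pose let the fingers close. It gives the time, the measured TCP pose, the force, the opening and the grip force at its end, in the units of the state.
- arm.sense(): the state, without advancing time (a new reading comes with each control period).
- viewer.read_camera(name): name is "scene" or "top" or "wrist"; returns a dict with "pixels" (384x512x3 uint8, red, green, blue), "vfov" (degrees; the focal length in pixels is half the picture's height over the tangent of half this angle, whatever the lens; pixels are square), "cx", "cy" (the principal point, pixels), "D" ([k1, k2, p1, p2, k3] as OpenCV has them; the pictures are not rectified), "eye" and "attitude" of the camera in the world; the wrist camera has in their place "T_tool_cam" (4x4, takes a point from camera to tool coordinates, whose origin is the TCP and whose axes are the flange's). Camera axes: x right, y down, z forward; pixel columns grow to the right and rows downward; lengths in m; the calibration is good to about 2 mm. A picture is of the moment at which its call begins: read the wrist's pose just before it. There is no depth.
- arm.sign_off(): hands the job in; it is judged then, once.
Trained networks look in the newest picture that a camera, given by its name, has taken for a name from the list of things; names that differ only in an ending like _2 or _b are one class to them, and where a whole thing is asked for, a point or a joint stands for the part that bears it (a point fixed in the world has none). Each returns a list of dicts, best first, with "p" (0 to 1); they miss things now and then, are a little off and sometimes report something else, mostly with a low value. They report only what shows in the picture. A call takes as long as a camera call.
- viewer.cut_out(camera, thing): "pixels" (384x512 bool, what is visible of it) and "box" ([left, top, width, height] in pixels, round what is visible of it).
The state is a dict: "clock": time; "joint_positions": joint angles; "joint_vel": joint speeds; "joint_torque": joint torques, N m; "eef_pos": TCP position; "orientation": TCP orientation; "ft_force": force on the tool from outside, world axes, zero at the start; "wrist_torque": the same for the moment, N m; "width": opening from 0.0 (shut) to 1.0 (fully open); "grasp_force": force on a finger pad.
Only numpy, scipy, OpenCV 4.12 (cv2) and the standard library are available. Lean on these libraries where they do the work, as an engineer would, in place of code of your own. Each camera call takes 0.05 s, during which the arm holds its last target. There are 200 camera calls.

TASK

The model tank's deck plate leans on the little drying easel with its detailed face hidden: tip it over so that it lies flat on the table with the raised block facing up. Then lift it higher than the glue bottle, carry it over the clutter and hold it level about a centimetre above the open hull in the jig, nose over nose and edges lined up, never touching the hull because its rim is freshly glued. The program finishes while the gripper still holds the deck hovering there; leave the jars, tools and other models where they are.

Things in the scene. Friction and masses are not known exactly. Their poses are not given: they have to be found in the camera images.
- deck: Deck plate of a model tank, loose, grey plastic, 0.1 kg: 120 mm long (own x, nose +x), 72 mm wide (y), 6 mm thick (z), nose corners cut 20 x 20 mm. Its detailed face (+z) has a raised block in the middle. Origin: centre of the flat underside. It starts on its long -y edge on the table, leaning back 15 deg, the block's roof against the easel's board, the underside facing the easel's open side (-x)
- deck_nose (a point): middle of the deck's nose edge, on its underside: deck frame (60, 0, 0) mm
- deck_tail (a point): middle of the deck's tail edge, on its underside: deck frame (-60, 0, 0) mm
- deck_block (a point): centre of the deck's raised block, deck frame (0, 0, 16) mm. The block is 50 mm along x, 40 mm along y, 20 mm tall; its roof is 26 mm above the underside
- deck_top_edge (a point): middle of the deck's long +y edge, uppermost at the start, mid-thickness: deck frame (0, 36, 3) mm, about 70 mm above the table. The plate is free on both faces for 16 mm below this edge, down to the block. Pulled past upright by 15 to 20 deg the deck falls onto its underside, away from the easel
- easel: small fixed plywood easel, 90 mm wide (y); its board, 8 mm thick and 43 mm high, leans back 15 deg towards its own +x; its foot reaches 98 mm behind the origin. Its open side is -x, towards the robot, the table there clear for 90 mm. Origin: on the table, 29 mm in front of the board's foot. At the start the deck's origin is 12 mm to its +x and 36 mm up, the deck's nose towards its +y
- jig: fixed plywood jig, 160 x 104 x 10 mm, holding the open grey hull tub of the tank: the deck's outline (nose corners cut) but 2 mm smaller all round, 116 x 68 mm, walls 3 mm, five road wheels a side (83 mm over the wheels). Origin: middle of the jig's underside on the table, the hull centred on it; +x towards the hull's nose. The hull's flat rim is 56 mm above the table
- hull_nose (a point): point at rim height (56 mm) directly above which the deck's nose edge belongs: jig frame (60, 0, 56) mm
- hull_tail (a point): point at rim height (56 mm) directly above which the deck's tail edge belongs: jig frame (-60, 0, 56) mm
- glue_bottle: Bystander: glue bottle, 44 mm diameter, 115 mm tall, standing between the easel and the jig. Origin at the centre of its underside
- paint_jar_a: Bystander: paint jar, 38 mm diameter, 58 mm tall. Origin at the centre of its underside
- paint_jar_b: Bystander: paint jar, 38 mm diameter, 58 mm tall. Origin at the centre of its underside
- brush_cup: Bystander: clear cup, 60 mm across the rim, with brushes standing in it, up to 155 mm tall. Origin at the centre of its underside
- screwdriver: Bystander: screwdriver, 150 mm long, lying on the table
- sprue: Bystander: flat parts frame 150 x 104 x 4 mm with small parts, lying on the table. Origin at the centre of its underside
- model_car: Bystander: small white model car, 85 x 40 x 40 mm. Origin at the centre of its underside

How it is judged:
On the way, in this order (a step that is already met when the one before it is completed fails the run):
1. the deck lies flat on the table, its raised block facing up (angle between deck's own z axis and vertical below 0.12 rad and height (world z) of deck below 0.008 m), for 0.2 s.
2. the deck is held by the gripper higher than the glue bottle's top (height (world z) of deck above 0.115 m and contact force between deck and the fingers above 1 N), for 0.2 s.
At the end, for the whole second after the job is handed in: The gripper holds the deck still and level (within 6 degrees), block up, its underside 3 to 20 mm above the hull's rim, nose and tail each within 10 mm sideways of their places over the hull, with no contact with the hull or jig (horizontal distance between deck_nose and hull_nose below 0.01 m and horizontal distance between deck_tail and hull_tail below 0.01 m and angle between deck's own z axis and vertical below 0.1 rad and z of deck_nose in the frame of hull_nose between 0.003 and 0.02 m and z of deck_tail in the frame of hull_tail between 0.003 and 0.02 m and contact force between deck and jig below 0.05 N and contact force between deck and the fingers above 1 N and linear speed of deck below 0.02 m/s); the arm keeps its last pose, push and grip.
It fails at once if the deck or the gripper touches the hull or its jig (contact force between any of deck, the arm, the fingers and jig above 0.5 N).
It fails at once if a bystander is moved by more than 30 mm (distance of any of glue_bottle, paint_jar_a, paint_jar_b, brush_cup, screwdriver, sprue, model_car from where it was at the start of the episode above 0.03 m).
It also fails if it takes over 54 s, if anything falls off the work surface, if the arm or the gripper's body presses on something with over 40 N, if the wrist force passes 120 N, or if a joint passes its speed limit or range.

## Working session

There is one attempt and no reset: what is moved stays moved. The work goes in short steps, Python scripts to look and compute and a shell command to move; the robot and the scene stay as the last step left them, time stands still between calls to the robot, and variables do not carry over. Pictures are saved under pics/ and viewed, at most 10 in all, crops included, and the job is handed in when it is done.

```bash
mkdir -p pics; ls; cat > h.py <<'E'
import numpy as np, cv2
from bench import arm, viewer
def cam(name):
    s=arm.sense(); c=viewer.read_camera(name); h=c["pixels"].shape[0]
    f=h/2/np.tan(np.radians(c["vfov"])/2)
    K=np.array([[f,0,c["cx"]],[0,f,c["cy"]],[0,0,1.]])
    if "eye" in c: R=np.array(c["attitude"]);e=np.array(c["eye"])
    else:
        T=np.array(c["T_tool_cam"]);Rt=np.array(s["orientation"]);R=Rt@T[:3,:3];e=Rt@T[:3,3]+np.array(s["eef_pos"])
    return dict(K=K,D=np.array(c["D"],float),R=R,e=e,im=c["pixels"])
def toz(c,uv,z):
    uv=np.array(uv,float).reshape(-1,1,2)
    n=cv2.undistortPoints(uv,c["K"],c["D"]).reshape(-1,2)
    d=np.c_[n,np.ones(len(n))]@c["R"].T
    return c["e"]+d*((np.reshape(z,-1)-c["e"][2])/d[:,2])[:,None]
def proj(c,P):
    P=np.array(P,float).reshape(-1,3); rv=cv2.Rodrigues(c["R"].T)[0]
    return cv2.projectPoints(P,rv,-c["R"].T@c["e"],c["K"],c["D"])[0].reshape(-1,2)
def save(c,name): cv2.imwrite("pics/"+name,c["im"][:,:,::-1])
E
python3 - <<'E'
from h import *
for n in["scene","top"]:
    c=cam(n);save(c,n+"0.png");print(n,c["e"].round(3),c["R"].round(2).tolist())
    for t in["deck","easel","jig","glue_bottle","paint_jar_a","brush_cup","screwdriver","sprue","model_car"]:
        for r in viewer.cut_out(n,t)[:2]:
            m=r["pixels"];ys,xs=np.nonzero(m);print(t,round(r["p"],2),r["box"],m.sum(),toz(c,[xs.mean(),ys.mean()],0.03)[0].round(3) if len(xs) else'')
E
```

```text
pics
scene [ 1.213 -0.691  1.223] [[0.75, 0.5, -0.42], [0.66, -0.59, 0.47], [-0.01, -0.63, -0.77]]
deck 0.62 [166.7, 233.5, 35.3, 28.9] 351 [ 0.555 -0.28   0.03 ]
easel 0.66 [179.2, 243.5, 36.3, 34.7] 751 [ 0.615 -0.289  0.03 ]
easel 0.64 [83.4, 265.4, 48.4, 19.6] 243 [ 0.429 -0.488  0.03 ]
jig 0.78 [272.1, 128.7, 52.8, 32.1] 1320 [0.55  0.277 0.03 ]
jig 0.71 [299.3, 202.6, 17.5, 32.1] 486 [0.762 0.04  0.03 ]
glue_bottle 0.81 [214.1, 161.9, 12.5, 27.9] 308 [ 0.438 -0.01   0.03 ]
glue_bottle 0.58 [164.7, 233.2, 35.2, 27.9] 363 [ 0.554 -0.283  0.03 ]
paint_jar_a 0.71 [266.5, 198.2, 12.1, 16.8] 180 [0.651 0.012 0.03 ]
paint_jar_a 0.45 [229.5, 181.6, 11.5, 13.4] 164 [ 0.512 -0.018  0.03 ]
brush_cup 0.77 [297.6, 206.2, 17.7, 31.8] 505 [0.763 0.037 0.03 ]
screwdriver 0.57 [212.9, 163.4, 14.1, 27.6] 295 [ 0.44  -0.011  0.03 ]
screwdriver 0.56 [84.0, 263.6, 47.6, 17.6] 290 [ 0.43  -0.488  0.03 ]
sprue 0.82 [289.4, 97.1, 32.1, 21.0] 310 [0.45  0.447 0.03 ]
model_car 0.93 [136.4, 291.9, 16.0, 31.5] 456 [ 0.604 -0.476  0.03 ]
top [ 0.289 -0.01   1.386] [[0.04, -0.97, 0.24], [-1.0, -0.04, 0.02], [-0.01, -0.24, -0.97]]
deck 0.95 [321.4, 205.4, 35.0, 16.6] 421 [ 0.559 -0.286  0.03 ]
easel 0.4 [320.5, 203.3, 37.9, 18.1] 442 [ 0.559 -0.287  0.03 ]
easel 0.38 [147.9, 188.2, 52.7, 53.8] 1298 [0.535 0.282 0.03 ]
jig 0.68 [149.7, 192.2, 50.2, 48.2] 1341 [0.535 0.282 0.03 ]
glue_bottle 0.46 [257.7, 234.8, 12.9, 16.8] 158 [ 0.451 -0.022  0.03 ]
glue_bottle 0.32 [150.1, 189.7, 50.3, 46.6] 1299 [0.535 0.282 0.03 ]
brush_cup 0.82 [243.6, 137.2, 16.8, 26.1] 306 [0.779 0.026 0.03 ]
screwdriver 0.54 [389.6, 248.6, 9.7, 22.1] 135 [ 0.409 -0.484  0.03 ]
sprue 0.69 [97.9, 224.9, 35.5, 40.6] 248 [0.445 0.478 0.03 ]
sprue 0.54 [324.9, 195.7, 24.4, 16.7] 387 [ 0.609 -0.279  0.03 ]
model_car 0.83 [379.8, 197.6, 25.3, 19.9] 274 [ 0.592 -0.47   0.03 ]
```

```bash
python3 - <<'E'
import cv2,numpy as np
a=cv2.imread("pics/top0.png");b=cv2.imread("pics/scene0.png")
cv2.imwrite("pics/topA.png",cv2.resize(a[180:270,295:415],None,fx=6,fy=6,interpolation=cv2.INTER_CUBIC))
cv2.imwrite("pics/mix.png",np.vstack([cv2.resize(a[120:270,90:290],(800,600),interpolation=cv2.INTER_CUBIC)]))
E
```

```text
(no output)
```

View pics/topA.png

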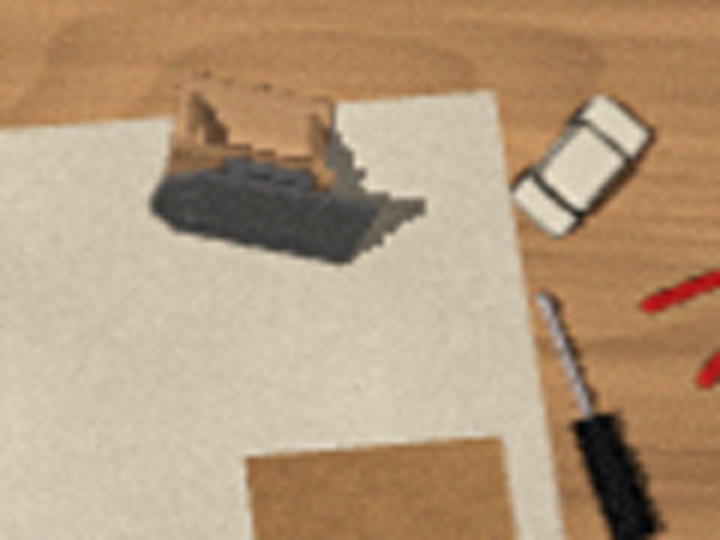

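View pics/mix.png

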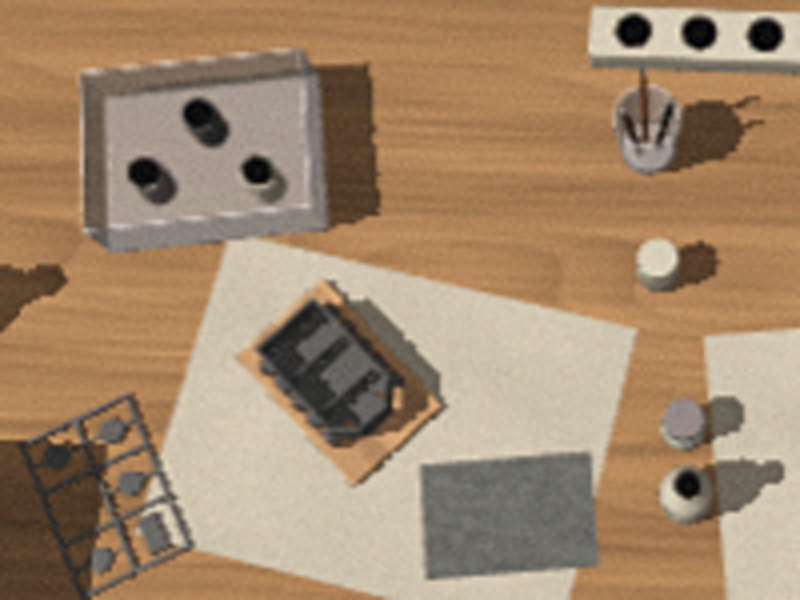

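View pics/scene0.png

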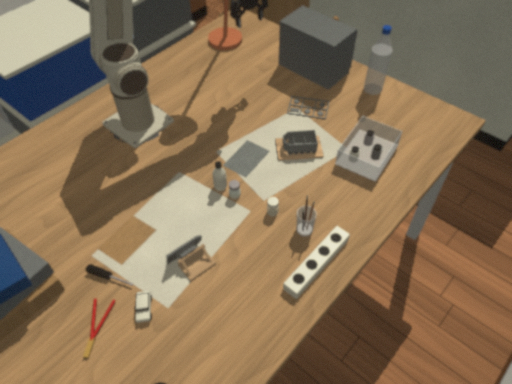

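The top view shows the deck around (340,213), leaning on the easel, with its cut (nose) corners at the left, +y. The hull is near (174,212), its cut nose at the lower right, towards -x,-y. The glue bottle is near (262,238). I'll fit poses to the masks next.

```bash
cat >> h.py <<'E'
from scipy.optimize import minimize
from scipy.spatial.transform import Rotation as Ro
OUT=[(-60,-36),(40,-36),(60,-16),(60,16),(40,36),(-60,36)]
def prism(o,z0,z1): return np.array([(x,y,z) for z in(z0,z1) for x,y in o])/1e3
def box(x,y): return [(-x,-y),(x,-y),(x,y),(-x,y)]
DECK=[prism(OUT,0,6),prism(box(25,20),6,26)]
HULL=[prism([(x*58/60,y*34/36) for x,y in OUT],10,56),prism(box(48,41.5),14,40)]
JIG=[prism(box(80,52),0,10)]+HULL
# easel-frame leaning deck: deck x->easel y; deck z-> easel +x tilted down 15
a=np.radians(15)
RD=np.array([[0,1,0],[np.sin(a),0,np.cos(a)],[np.cos(a),0,-np.sin(a)]]).T
RD=np.c_[[0,1,0],[np.sin(a),0,np.cos(a)],[np.cos(a),0,-np.sin(a)]]
LEAN=[p@RD.T+[.012,0,.036] for p in DECK]
def render(c,parts,q,ss=4):
    x,y,w=q; R=Ro.from_euler('z',w).as_matrix(); m=np.zeros((384*ss,512*ss),np.uint8)
    for p in parts:
        uv=proj(c,p@R.T+[x,y,0]); uv=(uv+.5)*ss-.5
        cv2.fillConvexPoly(m,cv2.convexHull((uv*16).round().astype(np.int32)),1,shift=4)
    return cv2.resize(m.astype(np.float32),(512,384),interpolation=cv2.INTER_AREA)
def fit(views,parts,q0,step=(.01,.01,.2)):
    def cost(q):
        t=0
        for c,m in views:
            r=render(c,parts,q); t+=1-np.minimum(r,m).sum()/np.maximum(r,m).sum()
        return t/len(views)
    q0=np.array(q0,float);best=None
    for _ in range(3):
        s=np.vstack([q0]+[q0+np.eye(3)[i]*step[i] for i in range(3)])
        r=minimize(cost,q0,method='Nelder-Mead',options=dict(initial_simplex=s,xatol=1e-4,fatol=1e-4)); q0=r.x
    return r.x,r.fun
def mask(n,t): 
    r=viewer.cut_out(n,t); return r[0]["pixels"].astype(np.float32) if r else None
E
python3 - <<'E'
from h import *
print("gpo",arm.grip_point_offset)
ct=cam("top");md=mask("top","deck");mj=mask("top","jig")
cs=cam("scene");sj=mask("scene","jig")
for w in(-.2,.2): print("deck",fit([(ct,md)],LEAN,[.55,-.285,w]))
for w in(-2.4,-2.0): print("jig",fit([(ct,mj)],JIG,[.535,.282,w]),fit([(ct,mj),(cs,sj)],JIG,[.535,.282,w]))
print(fit([(cs,sj)],JIG,[.535,.282,-2.3]))
E
```

```text
gpo 0.0187
deck (array([ 0.54205186, -0.27901661, -0.17880678]), np.float64(0.07774984836578369))
deck (array([ 0.54184511, -0.27908605, -0.17560033]), np.float64(0.07753562927246094))
jig (array([ 0.54113829,  0.28756303, -2.33152222]), np.float64(0.03526264429092407)) (array([ 0.54172492,  0.28854347, -2.33542521]), np.float64(0.043912142515182495))
jig (array([ 0.5410116 ,  0.28760212, -2.33909414]), np.float64(0.03585255146026611)) (array([ 0.54157652,  0.28882683, -2.33155754]), np.float64(0.0436607301235199))
(array([ 0.54140389,  0.29018734, -2.35736435]), np.float64(0.03954660892486572))
```

```bash
cat >> h.py <<'E'
def plan(pos,R=None):
    s=arm.sense();R0=np.array(s["orientation"]);p0=np.array(s["eef_pos"])
    print("at",s["clock"],p0.round(4),"yaw y-axis",np.degrees(np.arctan2(R0[1,1],R0[0,1])).round(1),"J",np.round(s["joint_positions"],2))
    print("shift",(R0.T@(np.array(pos)-p0)).round(4), "" if R is None else Ro.from_matrix(R0.T@R).as_rotvec(degrees=True).round(2))
def down(yaw_y):  # tool down, y axis at world yaw (deg)
    y=np.array([np.cos(np.radians(yaw_y)),np.sin(np.radians(yaw_y)),0]);z=np.array([0,0,-1.]);return np.c_[np.cross(y,z),y,z]
EQ=np.array([.5419,-.279,-.177]); JQ=np.array([.5415,.2885,-2.335])
def ez(x,y,z,q=EQ): return Ro.from_euler('z',q[2]).apply([x,y,0])+[q[0],q[1],z]
E
python3 - <<'E'
from h import *
s=arm.sense();print(np.array(s["orientation"]).round(3).tolist())
for yy in(80,-100): plan(ez(44,0,230,)*1 if 0 else ez(.047,0,.2),down(yy))
E
```

```text
[[-0.961, 0.278, 0.0], [0.278, 0.961, -0.0], [-0.0, -0.0, -1.0]]
at 1.25 [0.1391 0.4803 0.2313] yaw y-axis 73.9 J [ 1.29  0.24  0.    1.34 -0.    1.57]
shift [-0.6449 -0.6124  0.0313] [-0.    0.   -6.15]
at 1.25 [0.1391 0.4803 0.2313] yaw y-axis 73.9 J [ 1.29  0.24  0.    1.34 -0.    1.57]
shift [-0.6449 -0.6124  0.0313] [  0.     0.   173.85]
```

```bash
P="python3 -m pendant"
$P '-.026 -.0245 0 0 0 -1.2 1; -.052 -.049 0 0 0 -2.4 1; -.078 -.0735 0 0 0 -3.6 1; -.104 -.098 0 0 0 -4.8 1; -.13 -.1225 0 0 0 -6.1 1' | tail -3
$P '-.010 -.037 0 0 0 0 1; -.02 -.074 0 0 0 0 1; -.03 -.111 0 0 0 0 1; -.04 -.148 0 0 0 0 1; -.05 -.185 0 0 0 0 1'|tail -1
python3 - <<'E'
from h import *
plan(ez(.047,0,.2),down(80))
E
```

```text
ft_force: [1.3, 0.0, 0.2]
width: 0.302
grasp_force: 0.0
grasp_force: 0.0
at 2.0833 [0.2465 0.134  0.2315] yaw y-axis 80.0 J [ 0.5  -0.21 -0.45  1.32 -0.    0.67]
shift [-0.4095 -0.3558  0.0317] [0.03 0.06 0.03]
```

```bash
P="python3 -m pendant"
$P '-.027 -.024 0 0 0 0 1; -.054 -.048 0 0 0 0 1; -.081 -.071 0 0 0 0 1; -.108 -.095 0 0 0 0 1; -.136 -.119 0 0 0 0 1' >/dev/null
$P '-.027 -.024 0 0 0 0 1; -.054 -.048 0 0 0 0 1; -.081 -.071 0 0 0 0 1; -.108 -.095 0 0 0 0 1; -.136 -.119 0 0 0 0 1' >/dev/null
$P '-.02 -.024 0 0 0 0 1; -.04 -.048 0 0 0 0 1; -.06 -.071 0 0 0 0 1; -.078 -.095 0 0 0 0 1; -.078 -.119 0 0 0 0 1' >/dev/null
python3 - <<'E'
from h import *
plan(ez(.047,0,.2),down(80))
c=cam("wrist");m=mask("wrist","deck");print(c["e"],c["R"][:,2],None if m is None else m.sum())
if m is not None: print(fit([(c,m)],LEAN,EQ))
for p in LEAN[:1]:
    for u in proj(c,p@Ro.from_euler('z',EQ[2]).as_matrix().T+[EQ[0],EQ[1],0]).round().astype(int): cv2.circle(c["im"],tuple(map(int,u)),3,(255,0,0),1)
save(c,"w1.png")
E
```

```text
at 3.3333 [ 0.5316 -0.2787  0.2303] yaw y-axis 80.0 J [-0.48  0.44  0.29  1.42  0.   -0.31]
shift [-0.0571  0.0014  0.0303] [0.   0.07 0.  ]
[ 0.45621016 -0.26558463  0.3733209 ] [ 0.29148923 -0.05259267 -0.95512724] 3245.0
(array([ 0.54029588, -0.28043159, -0.16728573]), np.float64(0.015681564807891846))
```

View pics/w1.png

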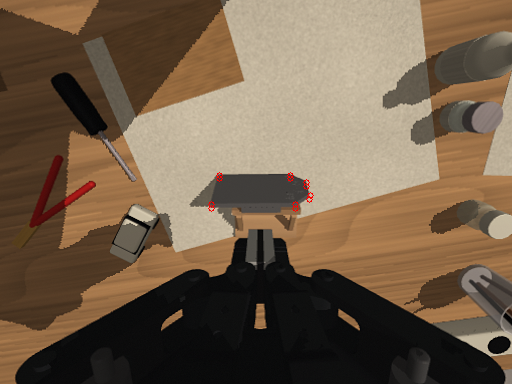

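The wrist image shows the deck at (260,190), with the projected model corners on it. The shut fingers are at (262,245). I'll go behind the top edge.

```bash
P="python3 -m pendant"
$P '-.02 0 0 0 0 0 1; -.04 0 .02 0 0 0 1; -.056 0 .04 0 0 .6 1; -.056 0 .07 0 0 .6 1; -.056 0 .1 0 0 .6 1' >/dev/null
$P '0 0 .02 0 0 0 1; 0 0 .04 0 0 0 1; 0 0 .055 0 0 0 1; 0 0 .065 0 0 0 1; 0 0 .068 0 0 0 1' |tail -3
python3 - <<'E'
from h import *
q=[.5403,-.2804,-.167]
plan(ez(.047,0,.061,q),down(90-9.6))
plan(ez(-.012,0,.066,q),down(90-9.6))
E
```

```text
ft_force: [-0.9, 0.7, -0.5]
width: 0.002
grasp_force: 0.0
at 4.2667 [ 0.583  -0.2855  0.0612] yaw y-axis 79.4 J [-0.46  0.65  0.18  1.11  0.   -0.27]
shift [-0.0041 -0.002   0.0001] [ 0.07 -0.22 -1.01]
at 4.2667 [ 0.583  -0.2855  0.0612] yaw y-axis 79.4 J [-0.46  0.65  0.18  1.11  0.   -0.27]
shift [ 0.0549 -0.0031 -0.0046] [ 0.07 -0.22 -1.01]
```

```bash
P="python3 -m pendant"
$P '.006 0 0 0 0 0 1; .012 0 0 0 0 0 1; .018 0 -.001 0 0 0 1; .024 0 -.003 0 0 0 1; .03 0 -.004 0 0 0 1' |grep force
$P '.006 0 -.001 0 0 0 1; .012 0 -.002 0 0 0 1; .018 0 -.003 0 0 0 1; .024 0 -.004 0 0 0 1; .030 0 -.006 0 0 0 1' |grep force
$P '.006 0 -.003 0 0 0 1; .012 0 -.006 0 0 0 1; .006 0 -.03 0 0 0 1; -.01 0 -.06 0 0 0 1; -.01 0 -.09 0 0 0 1' |grep force
python3 - <<'E'
from h import *
plan(ez(-.033,0,.2,[.5403,-.2804,-.167]))
for n in("top","wrist"):
    c=cam(n);m=mask(n,"deck")
    if m is not None: print(n,m.sum(),fit([(c,m)],DECK,[.508,-.275,1.4]))
save(c,"w2.png")
E
```

```text
ft_force: [-0.2, -0.2, -0.1]
grasp_force: 0.0
ft_force: [0.6, 0.4, 0.2]
grasp_force: 0.0
ft_force: [0.1, -0.1, 0.2]
grasp_force: 0.0
at 5.5167 [ 0.5361 -0.2776  0.1639] yaw y-axis 79.4 J [-0.48  0.48  0.18  1.27  0.   -0.29]
shift [ 0.0283 -0.0026 -0.0361] 
top 236.0 (array([ 0.5130004 , -0.27165834,  1.60840653]), np.float64(0.6571947336196899))
wrist 6626.0 (array([ 0.50542537, -0.27456415,  1.4044297 ]), np.float64(0.013373792171478271))
```

View pics/w2.png

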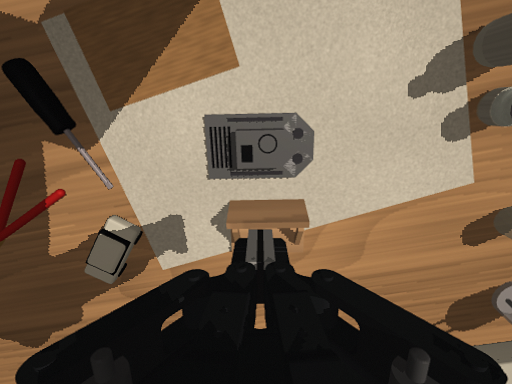

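Deck flat, block up, nose to the right at (260,146) in the wrist view, and the model fit is excellent. I'll grip the block across its length, with the gripper already aligned.

```bash
python3 - <<'E'
from h import *
plan([.5054,-.2746,.005],down(80.5))
E
```

```text
at 5.7167 [ 0.5357 -0.2779  0.1647] yaw y-axis 79.4 J [-0.48  0.48  0.17  1.26 -0.   -0.29]
shift [ 0.0308 -0.0023  0.1596] [-0.05  0.16 -1.14]
```

```bash
P="python3 -m pendant"
$P '.015 -.001 0 0 0 -.6 0; .031 -.0023 .02 0 .1 -1.1 0; .031 -.0023 .05 0 .1 -1.1 0; .031 -.0023 .08 0 .1 -1.1 0; .031 -.0023 .1 0 .1 -1.1 0' |grep width
$P '0 0 0 0 0 0 0; 0 0 .015 0 0 0 0; 0 0 .03 0 0 0 0; 0 0 .035 0 0 0 0; 0 0 .035 0 0 0 0' |grep width
python3 - <<'E'
from h import *
plan([.5054,-.2746,.005],down(80.5))
c=cam("wrist");m=mask("wrist","deck");print(m.sum(),fit([(c,m)],DECK,[.5054,-.2746,1.404]))
E
```

```text
width: 0.707
width: 1.0
at 6.55 [ 0.5029 -0.2734  0.0272] yaw y-axis 80.5 J [-0.5   0.55 -0.1   0.93 -0.   -0.33]
shift [-0.0028 -0.0008  0.0222] [ 0.06 -0.29 -0.05]
17205.0 (array([ 0.50567285, -0.27424802,  1.40459428]), np.float64(0.03485572338104248))
```

```bash
P="python3 -m pendant"
$P '-.002 -.001 .008 0 -.2 0 0; -.003 -.001 .015 0 -.2 0 0; -.003 -.001 .02 0 -.2 0 0; -.003 -.001 .022 0 -.2 0 0; -.003 -.001 .022 0 -.2 0 .3' 
$P '0 0 0 0 0 0 .7; 0 0 0 0 0 0 1; 0 0 0 0 0 0 1; 0 0 0 0 0 0 1; 0 0 0 0 0 0 1'
```

```text
clock: 7.07
eef_pos: [0.5063, -0.2752, 0.0054]
orientation: [[-0.986, 0.166, 0.0], [0.166, 0.986, 0.001], [-0.0, 0.001, -1.0]]
ft_force: [-0.2, -0.3, -0.2]
width: 0.883
grasp_force: 0.0
clock: 7.48
eef_pos: [0.5074, -0.2758, 0.0068]
orientation: [[-0.986, 0.166, 0.003], [0.166, 0.986, -0.001], [-0.003, -0.0, -1.0]]
ft_force: [-0.4, 1.0, 2.5]
width: 0.567
grasp_force: 64.8
```

```bash
P="python3 -m pendant"
$P '0 0 -.01 0 0 0 1; 0 0 -.03 0 0 0 1; 0 0 -.055 0 0 0 1; 0 0 -.08 0 0 0 1; 0 0 -.105 0 0 0 1' |grep -E "pos|force"
$P '0 0 -.025 0 0 0 1; 0 0 -.05 0 0 0 1; 0 0 -.065 0 0 0 1; 0 0 -.075 0 0 0 1; 0 0 -.075 0 0 0 1' |grep -E "pos|force"
$P '.002 .015 0 0 0 0 1; .004 .04 0 0 0 0 1; .007 .068 0 0 0 0 1; .010 .096 0 0 0 0 1; .013 .124 0 0 0 0 1' |grep -E "pos|force"
$P '.003 .028 0 0 0 0 1; .006 .056 0 0 0 0 1; .009 .084 0 0 0 0 1; .012 .112 0 0 0 0 1; .015 .14 0 0 0 0 1' |grep -E "pos|force"
$P '.003 .028 0 0 0 0 1; .006 .056 0 0 0 0 1; .009 .084 0 0 0 0 1; .012 .112 0 0 0 0 1; .015 .14 0 0 0 0 1' |grep -E "pos|force"
$P '.003 .028 0 0 0 0 1; .006 .056 0 0 0 0 1; .009 .084 0 0 0 0 1; .012 .112 0 0 0 0 1; .015 .13 0 0 0 0 1' |grep -E "pos|force|clock"
```

```text
eef_pos: [0.5062, -0.2752, 0.1125]
ft_force: [-0.5, 0.1, -1.0]
grasp_force: 64.4
eef_pos: [0.5077, -0.2761, 0.1892]
ft_force: [0.9, -0.0, -0.7]
grasp_force: 64.4
eef_pos: [0.5129, -0.1489, 0.1842]
ft_force: [1.1, 0.5, -0.9]
grasp_force: 64.4
eef_pos: [0.5211, -0.0084, 0.1843]
ft_force: [1.3, 0.2, -1.0]
grasp_force: 64.4
eef_pos: [0.5294, 0.1317, 0.1842]
ft_force: [0.3, -0.4, -0.9]
grasp_force: 64.4
clock: 9.98
eef_pos: [0.5363, 0.2635, 0.1839]
ft_force: [1.1, -0.4, -0.6]
grasp_force: 64.4
```

```bash
P="python3 -m pendant"
$P '0 0 0 0 0 -5 1; 0 0 0 0 0 -11 1; 0 0 0 0 0 -17 1; 0 0 0 0 0 -23 1; 0 0 0 0 0 -29 1' |grep -E "pos"
$P '0 0 0 0 0 -6 1; 0 0 0 0 0 -12 1; 0 0 0 0 0 -18 1; 0 0 0 0 0 -24 1; 0 0 0 0 0 -30 1' |grep -E "pos"
$P '0 0 0 0 0 -6 1; 0 0 0 0 0 -12 1; 0 0 0 0 0 -18 1; 0 0 0 0 0 -24 1; 0 0 0 0 0 -30 1' |grep -E "pos"
$P '0 0 0 0 0 -6 1; 0 0 0 0 0 -12 1; 0 0 0 0 0 -18 1; 0 0 0 0 0 -24 1; 0 0 0 0 0 -30 1' |grep -E "pos"
$P '0 0 0 0 0 -6 1; 0 0 0 0 0 -12 1; 0 0 0 0 0 -18 1; 0 0 0 0 0 -24 1; 0 0 0 0 0 -26.7 1' |grep -E "pos|force|clock"
python3 - <<'E'
from h import *
plan([.5415,.2885,.066],down(-133.8))
print(arm.sense()["orientation"])
c=cam("wrist");save(c,"w3.png")
m=mask("wrist","jig");print(m.sum(),fit([(c,m)],JIG,JQ))
# deck pose in tool frame: mask fit at held height
s=arm.sense()
md=mask("wrist","deck");print("deckmask",md.sum())
for zz in(.158,.161,.164,.167,.17,.173): print(zz,fit([(c,md)],[p+[0,0,zz] for p in DECK],[s["eef_pos"][0],s["eef_pos"][1],-2.335],(.004,.004,.05)))
E
```

```text
eef_pos: [0.5361, 0.2609, 0.1839]
eef_pos: [0.5362, 0.2607, 0.1839]
eef_pos: [0.5362, 0.2607, 0.1839]
eef_pos: [0.5362, 0.2607, 0.1839]
clock: 12.07
eef_pos: [0.5362, 0.2607, 0.1839]
ft_force: [0.0, -0.4, -1.0]
grasp_force: 64.4
at 12.0667 [0.5362 0.2607 0.1839] yaw y-axis -133.6 J [ 0.45  0.46  0.19  1.31 -0.   -1.93]
shift [-0.0153 -0.0241  0.1179] [0.17 0.02 0.23]
[[ 7.24494812e-01 -6.89276160e-01 -2.37539636e-03]
 [-6.89280145e-01 -7.24492320e-01 -1.93876833e-03]
 [-3.84609636e-04  3.04194115e-03 -9.99995299e-01]]
4926.0 (array([ 0.5405727 ,  0.28713705, -2.34740473]), np.float64(0.5668187141418457))
deckmask 18528.0
0.158 (array([ 0.53762962,  0.2687773 , -2.33281727]), np.float64(0.26431769132614136))
0.161 (array([ 0.53721679,  0.26731638, -2.33268332]), np.float64(0.2524849772453308))
0.164 (array([ 0.53695794,  0.26588037, -2.33257588]), np.float64(0.23963934183120728))
0.167 (array([ 0.5364072 ,  0.26434358, -2.33409054]), np.float64(0.22645872831344604))
0.17 (array([ 0.53620678,  0.26297263, -2.33239457]), np.float64(0.2117977738380432))
0.173 (array([ 0.53587151,  0.26158007, -2.33305838]), np.float64(0.19690698385238647))
```

View pics/w3.png

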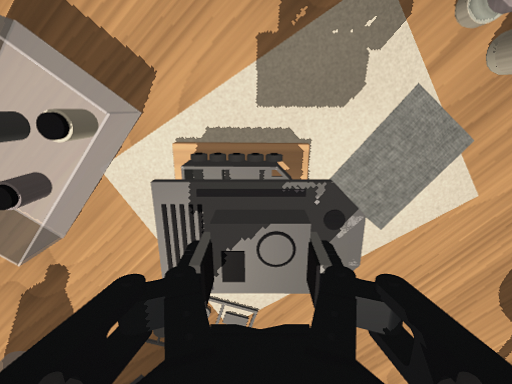

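The deck is held level above the jig, its nose to the right (edge near 359,210). The hull's wheels and jig show at (240,160) beyond it, about 28 mm off. I'll refine using only the unoccluded rows.

```bash
cat >> h.py <<'E'
def fitr(c,m,parts,q0,rows,cols=(0,512),step=(.004,.004,.05)):
    sl=(slice(*rows),slice(*cols))
    def cost(q):
        r=render(c,parts,q)[sl];k=m[sl]; return 1-np.minimum(r,k).sum()/np.maximum(r,k).sum()
    q0=np.array(q0,float)
    for _ in range(3):
        s=np.vstack([q0]+[q0+np.eye(3)[i]*step[i] for i in range(3)])
        r=minimize(cost,q0,method='Nelder-Mead',options=dict(initial_simplex=s,xatol=1e-4,fatol=1e-4));q0=r.x
    return r.x.round(4),round(r.fun,4)
E
python3 - <<'E'
from h import *
s=arm.sense();R=np.array(s["orientation"]);p=np.array(s["eef_pos"])
c=cam("wrist");mj=mask("wrist","jig");md=mask("wrist","deck")
print("jig",fitr(c,mj,JIG,JQ,(0,176)))
for zz in(.174,.176,.178,.180,.182):
    q,f=fitr(c,md,[k+[0,0,zz] for k in DECK],[p[0],p[1],-2.335],(0,232));print(zz,q,f,(R.T@(np.r_[q[:2],zz]-p)).round(4))
for n in("top","scene"):
    c=cam(n);print(n,"jig",[round(r["p"],2) for r in viewer.cut_out(n,"jig")])
    m=mask(n,"deck");print(None if m is None else (m.sum(),fit([(c,m)],[k+[0,0,.178] for k in DECK],[p[0],p[1],-2.335])))
E
```

```text
jig (array([ 0.5396,  0.2873, -2.3376]), np.float64(0.007))
0.174 [ 0.5367  0.2612 -2.3281] 0.0274 [-0.0003 -0.0004  0.0104]
0.176 [ 0.5366  0.2605 -2.3295] 0.0167 [0.0001 0.0001 0.0084]
0.178 [ 0.5364  0.2599 -2.336 ] 0.0087 [0.0004 0.0007 0.0064]
0.18 [ 0.5366  0.2594 -2.3393] 0.0156 [0.0009 0.0009 0.0044]
0.182 [ 0.5365  0.2587 -2.3393] 0.0285 [0.0013 0.0015 0.0024]
top jig [0.69, 0.52, 0.21]
(np.float32(302.0), (array([ 0.53660385,  0.26071077, -2.335     ]), np.float64(1.0)))
scene jig [0.95, 0.37]
(np.float32(553.0), (array([ 0.53935825,  0.26337914, -2.32884734]), np.float64(0.12775331735610962)))
```

```bash
P="python3 -m pendant"
$P '-.006 -.008 0 0 0 0 1; -.012 -.016 0 .1 0 0 1; -.0164 -.0223 0 .2 0 .2 1; -.0164 -.0223 .02 .2 0 .2 1; -.0164 -.0223 .04 .2 0 .2 1' |grep -E "pos"
$P '0 0 .015 0 0 0 1; 0 0 .03 0 0 0 1; 0 0 .04 0 0 0 1; 0 0 .045 0 0 0 1; 0 0 .045 0 0 0 1' |grep -E "pos|force"
python3 - <<'E'
from h import *
s=arm.sense();R=np.array(s["orientation"]);p=np.array(s["eef_pos"]);print(p,R.round(4).tolist())
c=cam("wrist");save(c,"w4.png");mj=mask("wrist","jig");md=mask("wrist","deck");zz=p[2]-.006
print("deck",zz,fitr(c,md,[k+[0,0,zz] for k in DECK],[.5396,.2873,-2.337],(0,232)))
r=[i for i in range(384) if md[i].sum()>20][0];print(r,"jig",mj.sum(),fitr(c,mj,JIG,[.54,.2875,-2.337],(0,r-2)))
E
```

```text
eef_pos: [0.5431, 0.2905, 0.1473]
eef_pos: [0.5412, 0.2884, 0.0998]
ft_force: [0.1, -0.1, -1.5]
grasp_force: 64.5
[0.54115502 0.28844702 0.09980052] [[0.7192, -0.6949, 0.002], [-0.6949, -0.7192, 0.0012], [0.0006, -0.0022, -1.0]]
deck 0.09380051987251098 (array([ 0.541 ,  0.2876, -2.3386]), np.float64(0.0054))
179 jig 8135.0 (array([ 0.5396,  0.2872, -2.3394]), np.float64(0.0142))
```

View pics/w4.png

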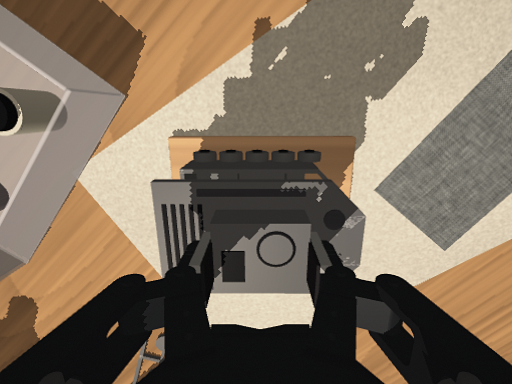

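The deck (from 152,180 to 365,215) lines up with the jig and wheels behind it, and the fits agree within 1–2 mm. Final descent.

```bash
P="python3 -m pendant"
$P '0 0 .008 0 0 0 1; 0 0 .016 0 0 0 1; 0 0 .022 0 0 0 1; 0 0 .026 0 0 0 1; 0 0 .027 0 0 0 1' >/dev/null
$P '0 0 0 0 0 0 1; 0 0 0 0 0 0 1; 0 0 0 0 0 0 1; 0 0 0 0 0 0 1; 0 0 0 0 0 0 1'
python3 - <<'E'
from h import *
p=np.array(arm.sense()["eef_pos"]);zz=p[2]-.006
c=cam("wrist");md=mask("wrist","deck");mj=mask("wrist","jig")
print(p,fitr(c,md,[k+[0,0,zz] for k in DECK],[.5406,.288,-2.337],(0,232)),fitr(c,mj,JIG,[.54,.2875,-2.337],(0,177)))
E
```

```text
clock: 14.48
eef_pos: [0.5423, 0.2884, 0.0746]
orientation: [[0.719, -0.695, 0.005], [-0.695, -0.719, 0.003], [0.002, -0.005, -1.0]]
ft_force: [-0.2, 0.8, -1.4]
width: 0.571
grasp_force: 64.5
[0.54226466 0.28844869 0.07461685] (array([ 0.5419,  0.2876, -2.3421]), np.float64(0.012)) (array([ 0.5395,  0.2865, -2.3327]), np.float64(0.0138))
```

```bash
python3 -c "
from bench import arm
print(arm.sign_off())"
```

```text
the job is handed in; nothing more can be done
None
```

I handed the job in at about 15 s of the 54 s allowed. The deck was tipped flat with its block up, carried over the clutter, and is held level about 12 mm above the hull's rim, nose over nose and within roughly 3 mm sideways by the camera fits; sign-off returned no verdict.

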